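# Set the length stop and butt the cheese

## Robot

A 6-joint arm with a two-finger parallel gripper is mounted at the origin on a cart in front of the work surface, level with it; the furniture and walls round the work are solid. World frame = base frame: x ahead of the robot, y to its left, z up, the work surface at z = 0. Lengths are in m, angles in degrees, forces in N, time in s.
With the tool pointing down it reaches from about 0.4 to 0.825 m from the base axis. Payload 7 kg.
Tool frame: the origin (TCP) lies on the centre line of the jaws, within the pads' length; the fingertips stand 19 mm ahead of it and the grasp point (between the pads) is the TCP; z points along the fingers, y is the line along which they close (so a half turn about z gives the same grasp; the last joint's range is limited). The gripper opens to 88 mm and grips with 3 to 60 N. Pads are 19 mm wide; open, the fingers measure 130 mm over their backs; the gripper's body (78 mm by 193 mm) begins 47 mm behind the grasp point.
Start: joints at [-58.493, 20.546, 0.682, 0, -70.136, -16.507], TCP at [0.175, -0.652, 0.246] pointing down, gripper open.
Joint ranges: [-176.03, 176.03], [-82.01, 121.73], [-58.28, 71.71], [-173.87, 95.51], [-174.79, -0.11], [-173.66, 173.66]. Speed limits (degrees/s): [136.94, 136.94, 172.46, 180, 180, 180].

## Interface

Orientations are given as [roll, pitch, yaw] about the fixed x, y, z axes, in that order (R = Rz(yaw) Ry(pitch) Rx(roll)).
In Python, from plant import * gives the robot as it stands. The module is installed in compiled form; this text tells all that it offers.
- The arm moves only by the tool play_rows, never from a script. Its argument "deltas" is a list of rows, each a list of 6 numbers: the shift along the world's x, y, z scaled (see below), then the turn, a rotation vector about the world's x, y, z scaled (see below). A call has 1 to 10 rows; each row shifts and turns the commanded pose from where the row before left it; what a row does not reach is not made up. The controller multiplies each number of a shift by 800 mm and each number of a turn by 180 degrees. A row lasts 1/10 s, in which the tool goes at most 50 mm and 8.59 degrees, less where a joint would pass 70% of its speed; a pose out of reach is approached as far as the arm can. A call with a number of a shift or a turn outside -1 to 1 is refused whole. A call with a gripper value outside its range is refused whole. "gripper" is the gripper command: -1 is shut, 1 is fully open, values between are in proportion, set as the call begins (left out, the last holds). The fingers move at their own pace and stop on an object; the grip force is fixed at half the most. Time passes only in rows, so rows that do not move let the fingers close. It gives the time, the measured TCP pose, the force, the opening and the grip force at its end, in the units of the state.
- get_obs(): the state, without advancing time (a new reading comes with each control period).
- snapshot(name): name is "side" or "top"; returns (picture, depth): 480x640x3 uint8, blue, green, red; 480x640 float32, m along the optical axis (not along the pixel's ray), 0 where there is no reading.
- camera_model(name): a dict with "fx", "fy", "cx", "cy" (pixels), "world_to_cam" (4x4, takes a point from world to camera coordinates). Camera axes: x right, y down, z forward; pixel columns grow to the right and rows downward; lengths in m; the calibration is good to about 2 mm. A picture is of the moment at which its call begins. camera_model takes no time and is no camera call.
- close_job(): hands the job in; it is judged then, once.
The state is a dict: "clock": time; "joint_pos": joint angles; "qvel": joint speeds; "tau": joint torques, N m; "tool_pos": TCP position; "orientation": TCP orientation; "force": force on the tool from outside, world axes, zero at the start; "moment": the same for the moment, N m; "opening": finger opening in m; "gripper_force": force on a finger pad.
Only numpy, scipy, OpenCV 4.12 (cv2) and the standard library are available. Lean on these libraries where they do the work, as an engineer would, in place of code of your own. Each camera call takes 0.05 s, during which the arm holds its last target. There are 200 camera calls.

## Task

Set the slicing board's length stop for the cheese: pull the spring plunger right back, slide the stop along its tube to the third hole from the knife slot and let the pin drop fully home there, never forcing the stop while the pin is caught in a hole. Then push the block of cheese along the board until its end lies flat and gently against the locked stop, ready for the knife. Leave the dish, the steel cup and the spice jar where they stand.

Things in the scene. Friction and masses are not known exactly. Their poses are not given: they have to be found in the camera images.
- slicing_board: wooden slicing board fixed to the worktop, 150 (x) x 310 mm (y), surface 22 mm high. Origin: centre of its underside; z up. x points across to the steel back fence (inner face x = +45 mm, 50 mm high). Knife slot (gap in the fence, dark groove in the wood) at y = +55 mm. Along the front edge, axis at x = -48 mm, lies a fixed perforated 20 mm square tube with the stop; its top is 48 mm above the worktop
- stop (a joint): place of the stop on the board, m, growing away from the knife slot (board -y). The tube's six 9.6 mm holes, counted from the slot, lie 0.020 apart; the pin stands over hole 3 at about 0.040 only: the tube was clamped by hand and may sit 7 mm either way, so the hole is found by feel. Travel -0.004 to 0.104; about 1 N friction, 2 to 3 N with the pin dragging. Starts at 0.070 to 0.096, beyond hole 4
- plunger (a joint): how far the spring plunger on the stop is pulled up, m: 0 pin home in a hole, 0.006 pin resting on the tube between holes (it may start so), 0.010 fully pulled (hard end). Above 0.006 the pin is clear and the stop can be slid by the knob; a hole that the pin has entered holds the stop. Spring 5 N home, 10 N fully pulled. The pin drops in only within about 1 mm of a hole's centre
- pin: the plunger's steel pin, 8 mm across, upright, flat end, hidden in the stop's sleeve (30 mm across, 48 mm along the tube, top 52 mm above the worktop). Origin: centre of its lower end, 54.5 mm below the knob's top on the same upright axis; resting on the tube it is 48 mm above the worktop, home 42 mm. At joint stop = 0.040 it is at board x = -48, y = -47 mm
- knob_top (a point): centre of the top of the plunger's black round knob: 26 mm across, gripping band from 2 to 22 mm below this point, a 17 mm neck under it. With the pin home this point is 96.5 mm above the worktop; it rises with the plunger and is free on all sides at its height
- stop_plate: upright steel plate of the stop, across the board: 76 mm (x), 4 mm thick, 42 mm high (24 to 66 mm above the worktop). Origin: centre of its face that looks to the knife slot (board +y), 22 mm nearer the slot than the pin; axes those of the board
- cheese: loose block of hard cheese lying on the board, 0 to 15 mm off the fence: 60 mm across (x), 110 mm long (y, along the board), 50 mm high, 0.25 to 0.5 kg. Origin: centre of its underside; its -y end faces the stop, its +y end overlooks the free end of the board
- cheese_front (a point): centre of the cheese's end that faces the stop (its -y end), 25 mm above its underside; axes those of the cheese
- plate: shallow oval dish 168 x 208 x 16 mm on the worktop beyond the stop's end of the board; stays where it is. Origin: centre of its underside
- cup: small steel cup, 52 mm across, 72 mm high, on the worktop behind the board; stays where it is. Origin: centre of its underside
- spice: spice jar with a dark cap, 41 mm across, 105 mm high, on the worktop behind the board; stays where it is. Origin: centre of its underside
Mind the look-alikes: they are no part of the job. What is shaped like the cheese but purple is not meant.

How it is judged (in metres and radians):
On the way, in this order (a step that is already met when the one before it is completed fails the run):
1. the plunger is pulled back clear of the tube while the stop is still beyond hole 3 (value of joint plunger above 0.0072 m and value of joint stop above 0.052 m), for 0.1 s.
2. the pin has dropped fully home in hole 3 (value of joint plunger below 0.0015 m and value of joint stop between 0.031 and 0.049 m), for 0.3 s.
3. the cheese lies against the locked stop (y of cheese_front in the frame of stop_plate below 0.0025 m and angle between the y axis of cheese and the y axis of slicing_board, either way round below 0.07 rad), for 0.2 s.
At the end, for the whole second after the job is handed in: The pin is fully home (plunger below 1.5 mm) in hole 3 (stop between 0.031 and 0.049), and the cheese stands flat on the board, at rest, its end against the stop plate (gap under 2.5 mm, square to it within 4 degrees, its middle within 20 mm of the plate's) (all of step 2 and all of step 3 and y of cheese_front in the frame of stop_plate above -0.002 m and x of cheese_front in the frame of stop_plate between -0.02 and 0.02 m and angle between cheese's own z axis and vertical below 0.05 rad and linear speed of cheese below 0.01 m/s); the robot touches nothing.
It fails at once if the stop is forced while the pin is caught: the pin is pressed against the tube with more than 30 N (contact force between pin and anything else above 30 N).
It fails at once if the cheese is pressed against the stop with more than 25 N (contact force between cheese and stop_plate above 25 N).
It fails at once if the cheese is lifted off the board or tipped (z of cheese in the frame of slicing_board above 0.037 m or angle between cheese's own z axis and vertical above 0.25 rad).
It fails at once if the dish, the cup or the spice jar is moved by more than 20 mm (distance of any of plate, cup, spice from where it was at the start of the episode above 0.02 m).
It also fails if it takes over 48 s, if anything falls off the work surface, if the arm or the gripper's body presses on something with over 40 N, if the wrist force passes 120 N, or if a joint passes its speed limit or range.

## Working session

There is one attempt and no reset: what is moved stays moved. The work goes in short steps, Python scripts to look and compute and a tool call to move; the robot and the scene stay as the last step left them, time stands still between calls to the robot, and variables do not carry over. Pictures are saved under pics/ and viewed, at most 10 in all, crops included, and the job is handed in when it is done.

Besides the shell and the picture viewer there is one more tool, called after ">>>" as name([rows], argument=value, ...), one row to a line, values as JSON. play_rows: Moves the arm, as the interface text tells. Its arguments: {"type":"object","properties":{"deltas":{"type":"array","items":{"type":"array","items":{"type":"number","minimum":-1,"maximum":1}}},"gripper":{"type":"number"}},"required":["deltas"]}

```bash
mkdir -p pics; cat > h.py <<'E'
from plant import *
import numpy as np, cv2
def snap(n):
    p,d=snapshot(n); np.savez(f'{n}.npz',p=p,d=d); return p,d
def cloud(n,d):
    m=camera_model(n); v,u=np.mgrid[0:480,0:640]
    P=np.stack([(u-m['cx'])/m['fx']*d,(v-m['cy'])/m['fy']*d,d,np.ones_like(d)],-1)
    return (P@np.linalg.inv(m['world_to_cam']).T)[...,:3]
E
python3 - <<'E'
from h import *
for n in('side','top'):
    p,d=snap(n); cv2.imwrite(f'pics/{n}0.png',p)
    m=camera_model(n); print(n,m['fx'],np.linalg.inv(m['world_to_cam']).round(3)); print((d>0).mean())
o=get_obs(); print(o)
E
```

```text
side 600.9053167296357 [[ 0.996  0.024 -0.081  0.701]
 [ 0.083 -0.419  0.904 -0.962]
 [-0.012 -0.907 -0.42   0.534]
 [ 0.     0.     0.     1.   ]]
0.9960416666666667
top 495.9647610383797 [[ 0.012 -0.998  0.065  0.558]
 [-1.    -0.01   0.02  -0.03 ]
 [-0.019 -0.065 -0.998  1.064]
 [ 0.     0.     0.     1.   ]]
0.9959407552083334
{'clock': 0.1, 'joint_pos': array([-5.84924862e+01,  2.05860525e+01,  6.38211593e-01, -1.69986319e-02,
       -7.01360009e+01, -1.65069184e+01]), 'qvel': array([-0.01668093, -0.22760882,  0.08916186,  0.05357537, -0.0228066 ,
        0.08366174]), 'tau': array([-7.52994110e-04, -5.84164560e+01,  2.93750596e+01,  7.01563686e+00,
        1.00877820e-02, -7.62223726e-05]), 'tool_pos': array([ 0.17457179, -0.65160352,  0.24472695]), 'orientation': array([ 1.79915073e+02, -8.50208427e-03, -1.65005186e+02]), 'force': array([-0.90768493, -0.47829779, -0.6752336 ]), 'moment': array([ 0.01124732, -0.00072415, -0.00201875]), 'gripper_force': 0.0, 'opening': 0.08771660956149069}
```

View pics/side0.png

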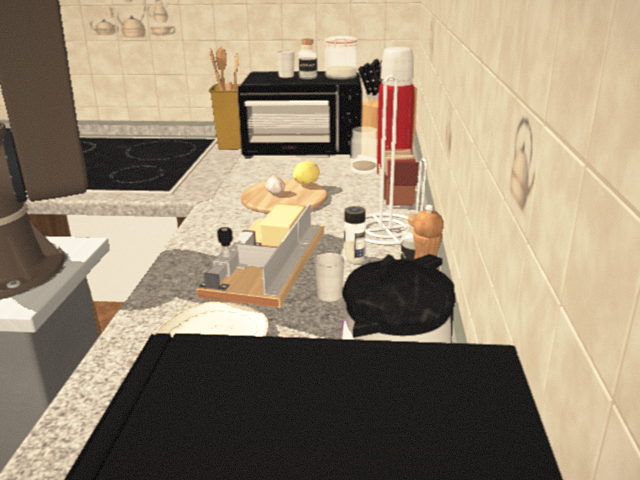

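View pics/top0.png

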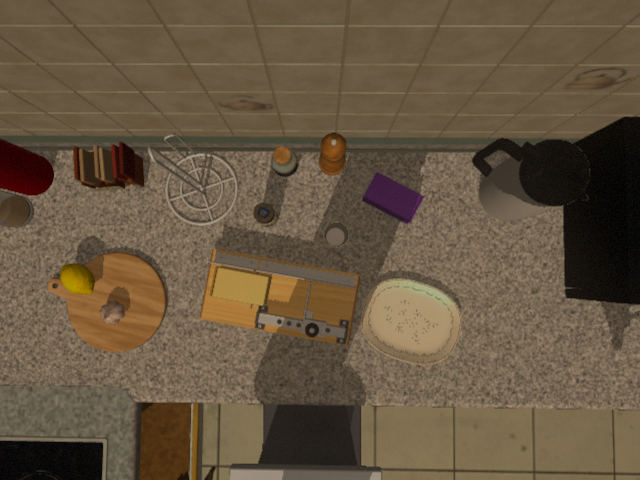

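Side view: knob at (225,235), cheese (283,220), cup (328,277), spice (355,235). Top view: board about (280,297), knob (312,330), cheese (240,287), dish (411,322), cup (336,235), spice (264,214). 
Candidates for the cheese in the top view are the yellow block at (240,287), the purple block at (393,198) and the lemon at (77,278). I choose the yellow block on the board. For the knob, candidates are the black knob at (312,330), the spice cap at (264,214) and the black lid at (555,173). I choose the one on the tube.

```bash
python3 - <<'E'
from h import *
z=np.load('top.npz'); p,d=z['p'],z['d']; C=cloud('top',d)
cv2.imwrite('pics/crop.png',cv2.resize(p[230:360,190:370],None,fx=4,fy=4,interpolation=cv2.INTER_CUBIC))
sub=np.zeros((480,640),bool); sub[245:350,195:365]=1
hsv=cv2.cvtColor(p,cv2.COLOR_BGR2HSV)
def rect(m,n):
    P=C[m]; r=cv2.minAreaRect(P[:,:2].astype(np.float32)*1000); print(n,m.sum(),np.round(r[0],1),np.round(r[1],1),round(r[2],2),'z',np.percentile(P[:,2],[5,50,95]).round(4)); print(cv2.boxPoints(r).round(1).tolist())
Z=C[...,2]
# cheese top: z~.072, yellow
ch=sub&(abs(Z-.072)<.006)&(hsv[...,1]>90)
n,l,s,c=cv2.connectedComponentsWithStats(ch.astype(np.uint8)); ch=l==1+np.argmax(s[1:,4]); rect(ch,'cheese')
kn=np.zeros_like(sub); kn[310:345,290:335]=1
kn&=Z>.085; rect(kn,'knob'); print(np.median(C[kn],0))
bd=sub&(abs(Z-.022)<.005)&(hsv[...,1]>90); n,l,s,c=cv2.connectedComponentsWithStats(bd.astype(np.uint8)); rect(bd,'board')
fe=sub&(abs(Z-.0500)<.005)|(sub&(abs(Z-.072)<.005)); fe&=(hsv[...,1]<70); rect(fe,'fence/tube')
z2=np.load('side.npz');p2,d2=z2['p'],z2['d'];C2=cloud('side',d2)
k2=np.zeros((480,640),bool);k2[222:250,212:238]=1
k2&=(p2.max(-1)<70)&(C2[...,2]>.07); P=C2[k2]; print('side knob',P.min(0),P.max(0),np.median(P,0))
c2=(C2[...,2]>.066)&(C2[...,2]<.08); c2[:195]=0;c2[250:]=0;c2[:,:240]=0;c2[:,315:]=0
c2&=cv2.cvtColor(p2,cv2.COLOR_BGR2HSV)[...,1]>90; P=C2[c2]; r=cv2.minAreaRect(P[:,:2].astype(np.float32)*1000); print('cheese side',r)
E
```

```text
cheese 1638 [531.2 134.1] [110.1  60. ] 79.95 z [0.0689 0.0718 0.0747]
[[492.1000061035156, 85.0999984741211], [551.0999755859375, 74.69999694824219], [570.2999877929688, 183.10000610351562], [511.29998779296875, 193.60000610351562]]
knob 159 [497.2 -14.7] [ 25.8 123.1] 87.46 z [0.0949 0.1022 0.1055]
[[435.20001220703125, -24.799999237060547], [558.2000122070312, -30.299999237060547], [559.2999877929688, -4.5], [436.29998779296875, 0.8999999761581421]]
[ 0.4496471  -0.01191479  0.10219279]
board 5918 [506.2  44.2] [343.3 150.3] 80.67 z [0.0188 0.022  0.0251]
[[404.20001220703125, -113.0], [552.5, -137.3000030517578], [608.0999755859375, 201.39999389648438], [459.8999938964844, 225.8000030517578]]
fence/tube 719 [512.1  56.8] [191.4 272.4] 3.53 z [0.0458 0.049  0.0547]
[[408.20001220703125, 186.8000030517578], [424.8999938964844, -85.0999984741211], [615.9000244140625, -73.30000305175781], [599.2000122070312, 198.60000610351562]]
side knob [ 0.4384656  -0.0278347   0.07378128] [ 0.46097103 -0.00757579  0.10381887] [ 0.45099283 -0.02185127  0.09287961]
cheese side ((531.4161987304688, 131.74008178710938), (117.72457885742188, 60.92881774902344), 80.02225494384766)
```

View pics/crop.png

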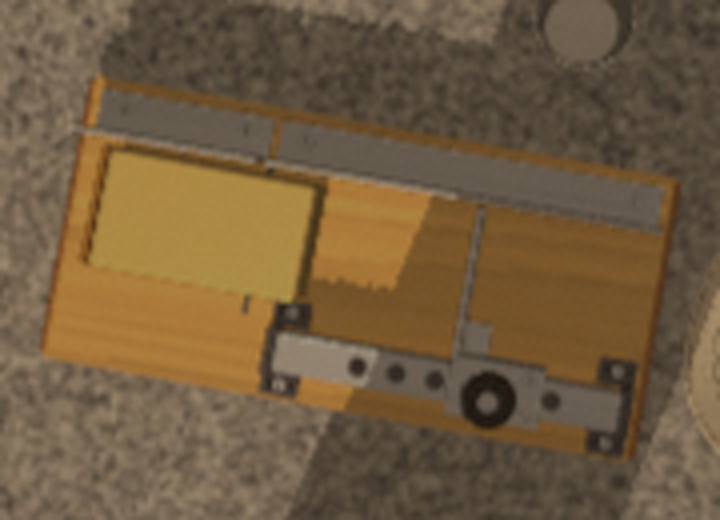

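Crop: cheese at (205,225), knob at (488,400) and stop plate along (468,280). Tube holes 1, 2 and 3 show at (357,367), (396,374), (434,381), and hole 6 at (551,400). The knob sits between holes 4 and 5.

```bash
cat >> h.py <<'E'
def ray(n,u,v,z):
    m=camera_model(n); T=np.linalg.inv(m['world_to_cam'])
    r=T[:3,:3]@np.array([(u-m['cx'])/m['fx'],(v-m['cy'])/m['fy'],1]); return T[:3,3]+r*(z-T[2,3])/r[2]
E
python3 - <<'E'
from h import *
z=np.load('top.npz'); p,d=z['p'],z['d']; C=cloud('top',d)
f=lambda x,y:(190+(x+.5)/4-.5,230+(y+.5)/4-.5)
for a in [(357,367),(396,374),(434,381),(551,400)]: print('hole',ray('top',*f(*a),.048).round(4))
g=p.max(-1)
m=np.zeros(g.shape,np.uint8); m[318:343,298:326]=(g[318:343,298:326]<62)
n,l,s,c=cv2.connectedComponentsWithStats(m); i=1+np.argmax(s[1:,4]); print(s[i],c[i])
ct=cv2.findContours((l==i).astype(np.uint8),0,2)[0][0]; (u,v),r=cv2.minEnclosingCircle(ct); print(u,v,r,ray('top',u,v,.1025),ray('top',*c[i],.1025))
for a in [(90,130),(660,232)]: print('fence',ray('top',*f(*a),.072).round(4),ray('top',*f(*a),.05).round(4))
print('plate',[ray('top',*f(*a),.066).round(4) for a in [(480,208),(461,356)]])
for q in [(97,78),(678,182),(632,457),(45,352)]: print('bd',ray('top',*f(*q),.022).round(4))
E
```

```text
hole [0.46   0.0548 0.048 ]
hole [0.4568 0.0349 0.048 ]
hole [0.4535 0.0155 0.048 ]
hole [ 0.4448 -0.044   0.048 ]
[305 323  14  14 124] [311.58870968 329.34677419]
311.5 329.5 6.670932292938232 [ 0.45065057 -0.01278666  0.1025    ] [ 0.45094455 -0.01295369  0.1025    ]
fence [0.5784 0.1889 0.072 ] [0.5789 0.1937 0.05  ]
fence [ 0.531  -0.0971  0.072 ] [ 0.5304 -0.0986  0.05  ]
plate [array([ 0.5417, -0.0072,  0.066 ]), array([0.4679, 0.0014, 0.066 ])]
bd [0.6069 0.1969 0.022 ]
bd [ 0.5558 -0.1097  0.022 ]
bd [ 0.4131 -0.0867  0.022 ]
bd [0.4631 0.2207 0.022 ]
```

>>> play_rows([
  [0.023, 0.0532, 0, 0, 0, 0.0243],
  [0.023, 0.0532, 0, 0, 0, 0.0243],
  [0.023, 0.0532, 0, 0, 0, 0.0243],
  [0.023, 0.0532, 0, 0, 0, 0.0243],
  [0.023, 0.0532, 0, 0, 0, 0.0243],
  [0.023, 0.0532, 0, 0, 0, 0.0243],
  [0.023, 0.0532, 0, 0, 0, 0.0243],
  [0.023, 0.0532, 0, 0, 0, 0.0243],
  [0.023, 0.0532, 0, 0, 0, 0.0243],
  [0.023, 0.0532, 0, 0, 0, 0.0243],
], gripper=1)

```text
clock: 1.1
tool_pos: [0.3588, -0.2246, 0.2456]
orientation: [-180.0, 0.0, -121.1]
force: [2.0, -0.5, 0.2]
opening: 0.0878
gripper_force: 0.0
```

>>> play_rows([
  [0.023, 0.0532, 0, 0, 0, 0.0243],
  [0.023, 0.0532, 0, 0, 0, 0.0243],
  [0.023, 0.0532, 0, 0, 0, 0.0243],
  [0.023, 0.0532, 0, 0, 0, 0.0243],
  [0.023, 0.0532, 0, 0, 0, 0.0243],
  [0, 0, 0, 0, 0, 0],
  [0, 0, 0, 0, 0, 0],
], gripper=0.2)

```text
clock: 1.8
tool_pos: [0.4505, -0.0126, 0.245]
orientation: [179.9, -0.0, -99.3]
force: [-0.6, 0.1, -0.0]
opening: 0.0531
gripper_force: 0.0
```

>>> play_rows([
  [0, 0, -0.0483, 0, 0, 0],
  [0, 0, -0.0483, 0, 0, 0],
  [0, 0, -0.0483, 0, 0, 0],
  [0, 0, -0.0483, 0, 0, 0],
  [0, 0, 0, 0, 0, 0],
  [0, 0, 0, 0, 0, 0],
])

```text
clock: 2.4
tool_pos: [0.4504, -0.0146, 0.0915]
orientation: [179.9, -0.1, -99.5]
force: [0.9, -0.4, 1.2]
opening: 0.0526
gripper_force: 0.0
```

>>> play_rows([
  [0, 0, 0, 0, 0, 0],
  [0, 0, 0, 0, 0, 0],
  [0, 0, 0, 0, 0, 0],
  [0, 0, 0, 0, 0, 0],
  [0, 0, 0, 0, 0, 0],
], gripper=-1)

```text
clock: 2.9
tool_pos: [0.4493, -0.0136, 0.0916]
orientation: [179.9, -0.0, -99.4]
force: [-8.8, 3.8, 11.1]
opening: 0.0257
gripper_force: 30.0
```

>>> play_rows([
  [-0.0012, 0, 0.001, 0, 0, 0],
  [0, 0, 0.001, 0, 0, 0],
  [0, 0, 0.001, 0, 0, 0],
  [0, 0, 0, 0, 0, 0],
  [0, 0, 0, 0, 0, 0],
])

```text
clock: 3.4
tool_pos: [0.4491, -0.0137, 0.0929]
orientation: [179.9, -0.0, -99.4]
force: [-0.9, 1.5, -9.3]
opening: 0.0255
gripper_force: 30.0
```

>>> play_rows([
  [0, 0, 0.001, 0, 0, 0],
  [0, 0, 0.001, 0, 0, 0],
  [0, 0, 0, 0, 0, 0],
  [0, 0, 0, 0, 0, 0],
])

```text
clock: 3.8
tool_pos: [0.4491, -0.0138, 0.0947]
orientation: [179.9, -0.0, -99.4]
force: [-3.0, 0.6, -10.2]
opening: 0.0252
gripper_force: 30.0
```

>>> play_rows([
  [0, 0, 0.001, 0, 0, 0],
  [0, 0, 0, 0, 0, 0],
  [0, 0, 0, 0, 0, 0],
])

```text
clock: 4.1
tool_pos: [0.4492, -0.0138, 0.0956]
orientation: [179.9, -0.0, -99.4]
force: [-4.5, 0.3, -10.8]
opening: 0.0254
gripper_force: 30.0
```

>>> play_rows([
  [0, 0.0031, 0, 0, 0, 0],
  [0.0005, 0.0031, 0, 0, 0, 0],
  [0.0005, 0.0031, 0, 0, 0, 0],
  [0.0005, 0.0031, 0, 0, 0, 0],
  [0.0005, 0.0031, 0, 0, 0, 0],
  [0, 0, 0, 0, 0, 0],
])

```text
clock: 4.7
tool_pos: [0.4513, -0.0007, 0.0957]
orientation: [180.0, 0.0, -99.4]
force: [-4.6, 2.6, -10.3]
opening: 0.0249
gripper_force: 30.0
```

>>> play_rows([
  [0.0004, 0.0031, 0, 0, 0, 0],
  [0.0004, 0.0031, 0, 0, 0, 0],
  [0.0004, 0.0031, 0, 0, 0, 0],
  [0.0004, 0.0031, 0, 0, 0, 0],
  [0, 0, 0, 0, 0, 0],
  [0, 0, 0, 0, 0, 0],
])

```text
clock: 5.3
tool_pos: [0.4529, 0.0091, 0.0959]
orientation: [-180.0, 0.0, -99.4]
force: [-4.3, 2.6, -10.3]
opening: 0.0252
gripper_force: 30.0
```

```bash
python3 - <<'E'
from h import *
p,d=snap('top'); cv2.imwrite('pics/c2.png',cv2.resize(p[290:360,250:370],None,fx=6,fy=6,interpolation=cv2.INTER_CUBIC))
o=get_obs(); print(o['tool_pos'],o['force'])
E
```

```text
[0.45284904 0.00901213 0.09588258] [ -3.22836753   1.8088094  -10.4630348 ]
```

View pics/c2.png

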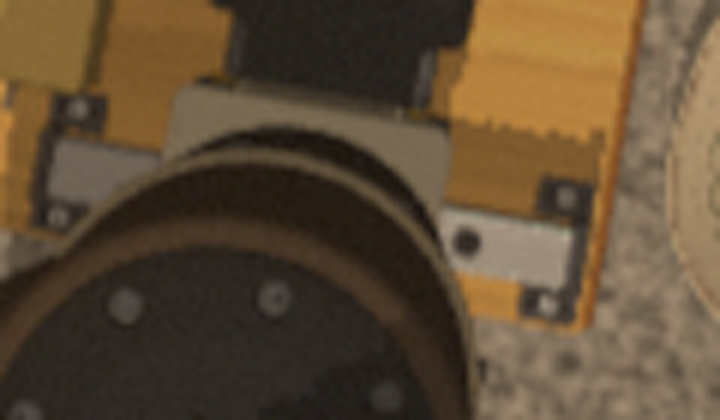

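Only the gripper shows in this picture: it covers the stop, and hole 6 is at (467,242). I'll find hole 3 by feel.

>>> play_rows([
  [0.0004, 0.0025, 0, 0, 0, 0],
  [0, 0, -0.0015, 0, 0, 0],
  [0, 0, -0.0015, 0, 0, 0],
  [0, 0, -0.0015, 0, 0, 0],
  [0, 0, 0, 0, 0, 0],
  [0, 0, 0, 0, 0, 0],
])

```text
clock: 5.95
tool_pos: [0.4531, 0.0108, 0.0923]
orientation: [-180.0, 0.0, -99.4]
force: [-3.7, 0.9, -8.9]
opening: 0.0253
gripper_force: 30.0
```

>>> play_rows([
  [0, 0, -0.001, 0, 0, 0],
  [0, 0, 0, 0, 0, 0],
  [0, 0, 0, 0, 0, 0],
])

```text
clock: 6.25
tool_pos: [0.4532, 0.0108, 0.0917]
orientation: [-180.0, 0.0, -99.4]
force: [-4.2, 2.2, -3.8]
opening: 0.0251
gripper_force: 30.0
```

>>> play_rows([
  [0, 0.0008, -0.0004, 0, 0, 0],
  [0.0002, 0.0008, 0, 0, 0, 0],
  [0, 0.0008, 0, 0, 0, 0],
  [0, 0, 0, 0, 0, 0],
])

```text
clock: 6.65
tool_pos: [0.4533, 0.0121, 0.0915]
orientation: [-180.0, -0.1, -99.4]
force: [-2.6, -3.9, -0.4]
opening: 0.0253
gripper_force: 30.0
```

>>> play_rows([
  [0, 0.0006, 0, 0, 0, 0],
  [0, 0, 0, 0, 0, 0],
])

```text
clock: 6.85
tool_pos: [0.4534, 0.0125, 0.0914]
orientation: [-180.0, -0.0, -99.4]
force: [-2.3, -4.9, -1.3]
opening: 0.0254
gripper_force: 30.0
```

>>> play_rows([
  [0, 0.0006, 0, 0, 0, 0],
  [0, 0, 0, 0, 0, 0],
])

```text
clock: 7.05
tool_pos: [0.4535, 0.0135, 0.0913]
orientation: [-180.0, 0.0, -99.4]
force: [-0.3, -0.2, -8.7]
opening: 0.0252
gripper_force: 30.0
```

>>> play_rows([
  [0.0001, 0.0006, 0, 0, 0, 0],
  [0, 0, 0, 0, 0, 0],
])

```text
clock: 7.25
tool_pos: [0.4536, 0.0144, 0.091]
orientation: [-180.0, 0.0, -99.4]
force: [1.2, -1.5, -9.0]
opening: 0.0256
gripper_force: 30.0
```

The vertical force shows only the spring now, so the pin is over the hole. I'll lower it in.

>>> play_rows([
  [0, 0, -0.001, 0, 0, 0],
  [0, 0, -0.001, 0, 0, 0],
  [0, 0, 0, 0, 0, 0],
  [0, 0, 0, 0, 0, 0],
])

```text
clock: 7.65
tool_pos: [0.4536, 0.0144, 0.0896]
orientation: [-180.0, 0.0, -99.4]
force: [2.2, -0.1, -7.3]
opening: 0.0253
gripper_force: 30.0
```

In the hole. I'll lower it further with the spring.

>>> play_rows([
  [0, 0, -0.0015, 0, 0, 0],
  [0, 0, -0.0015, 0, 0, 0],
  [0, 0, -0.001, 0, 0, 0],
  [0, 0, 0, 0, 0, 0],
  [0, 0, 0, 0, 0, 0],
])

```text
clock: 8.15
tool_pos: [0.4535, 0.0142, 0.0865]
orientation: [-180.0, 0.0, -99.4]
force: [2.6, 1.5, -6.0]
opening: 0.0251
gripper_force: 30.0
```

Plunger is about 0.001 m up. Now open and let the spring finish.

>>> play_rows([
  [0, 0, 0, 0, 0, 0],
  [0, 0, 0, 0, 0, 0],
  [0, 0, 0, 0, 0, 0],
  [0, 0, 0, 0, 0, 0],
], gripper=0.2)

```text
clock: 8.55
tool_pos: [0.4532, 0.0141, 0.0865]
orientation: [-180.0, 0.0, -99.4]
force: [0.4, 0.0, 0.2]
opening: 0.0503
gripper_force: 0.0
```

>>> play_rows([
  [0, 0, 0.06, 0, 0, 0],
  [0, 0, 0.06, 0, 0, 0],
  [0, 0, 0.06, 0, 0, 0],
  [0.02, 0.055, 0, 0, 0, 0],
  [0.02, 0.055, 0, 0, 0, 0],
  [0.02, 0.055, 0, 0, 0, 0],
  [0.02, 0.055, 0, 0, 0, 0],
  [0.02, 0.055, 0, 0, 0, 0],
  [0, 0, 0, 0, 0, 0],
], gripper=0)

```text
clock: 9.45
tool_pos: [0.5346, 0.2384, 0.2293]
orientation: [-180.0, -0.0, -99.2]
force: [-0.9, -1.2, -0.3]
opening: 0.0437
gripper_force: 0.0
```

```bash
python3 - <<'E'
from h import *
p,d=snap('top'); cv2.imwrite('pics/c3.png',cv2.resize(p[230:360,190:370],None,fx=4,fy=4,interpolation=cv2.INTER_CUBIC))
C=cloud('top',d); print('knob z',np.median(C[322:336,294:304,2]), [round(float(x),4) for x in C[329,290:312,2]])
p2,d2=snap('side');C2=cloud('side',d2)
k=(p2.max(-1)<60)&(C2[...,2]>.075)&(C2[...,2]<.12)&(abs(C2[...,0]-.455)<.025)&(abs(C2[...,1]-.012)<.025)
v,u=np.nonzero(k); P=C2[k]; print(k.sum(),u.min(),u.max(),v.min(),v.max(),P.min(0),P.max(0))
cv2.imwrite('pics/s3.png',cv2.resize(p2[180:310,180:340],None,fx=4,fy=4,interpolation=cv2.INTER_CUBIC))
E
```

```text
knob z 0.09565333142908078 [0.0497, 0.0945, 0.0983, 0.0967, 0.0958, 0.0986, 0.0962, 0.0971, 0.0976, 0.0983, 0.0939, 0.0956, 0.0989, 0.0956, 0.0515, 0.0518, 0.0511, 0.0508, 0.052, 0.0503, 0.0553, 0.0499]
149 225 237 225 239 [ 0.44377791 -0.00141841  0.07513879] [0.46564543 0.0174239  0.09809606]
```

View pics/c3.png

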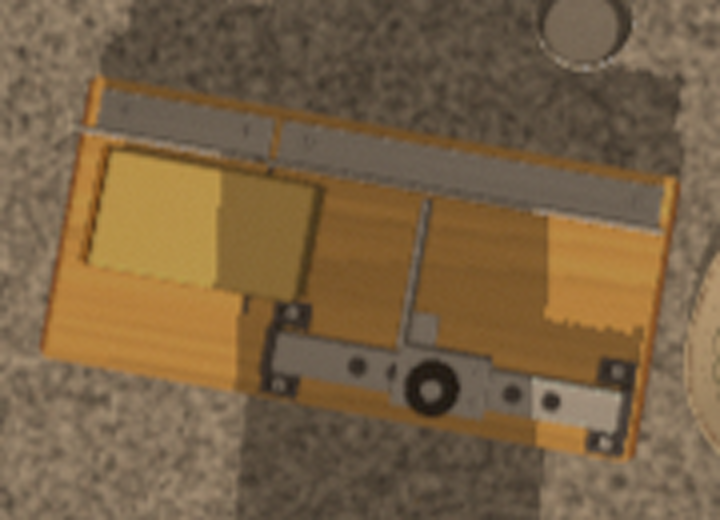

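c3: knob at (432,388), top at z ≈ 0.0965, and holes 5 and 6 are visible at (512,393) and (551,400). The pin is therefore home in hole 3. The plate runs from (427,200) to (405,345), and the cheese is untouched at (205,225). Next I push its +y end with the fingers 20 mm apart.

>>> play_rows([
  [0.012, -0.025, 0, 0, 0, 0],
  [0, 0, -0.05, 0, 0, 0],
  [0, 0, -0.05, 0, 0, 0],
  [0, 0, -0.05, 0, 0, 0],
  [0, 0, -0.05, 0, 0, 0],
  [0, 0, 0, 0, 0, 0],
], gripper=-0.55)

```text
clock: 10.15
tool_pos: [0.5394, 0.2108, 0.0658]
orientation: [179.6, -0.4, -99.5]
force: [-0.6, -0.8, 0.1]
opening: 0.02
gripper_force: 0.0
```

>>> play_rows([
  [0.004, 0, 0.002, 0, 0, 0],
  [0, 0, 0, 0, 0, 0],
  [0, 0, 0, 0, 0, 0],
])

```text
clock: 10.45
tool_pos: [0.5473, 0.2148, 0.0744]
orientation: [-179.8, 0.2, -99.4]
force: [1.3, 0.1, -0.6]
opening: 0.0197
gripper_force: 0.0
```

>>> play_rows([
  [-0.0045, 0, -0.006, 0, 0, 0],
  [-0.001, -0.0062, 0, 0, 0, 0],
  [-0.001, -0.0062, 0, 0, 0, 0],
  [-0.001, -0.0062, 0, 0, 0, 0],
  [-0.001, -0.0062, 0, 0, 0, 0],
  [-0.001, -0.0062, 0, 0, 0, 0],
  [0, 0, 0, 0, 0, 0],
])

```text
clock: 11.15
tool_pos: [0.5383, 0.1886, 0.0672]
orientation: [180.0, -0.0, -99.4]
force: [0.5, 0.1, -0.3]
opening: 0.0196
gripper_force: 0.0
```

>>> play_rows([
  [-0.001, -0.0062, 0, 0, 0, 0],
  [-0.001, -0.0062, 0, 0, 0, 0],
  [-0.001, -0.0062, 0, 0, 0, 0],
  [-0.001, -0.0062, 0, 0, 0, 0],
  [-0.001, -0.0062, 0, 0, 0, 0],
])

```text
clock: 11.65
tool_pos: [0.5344, 0.1642, 0.0672]
orientation: [-180.0, 0.0, -99.4]
force: [-0.0, 2.8, 1.5]
opening: 0.0196
gripper_force: 1.1
```

```bash
cat > m.py <<'E'
from h import *
import sys
p,d=snap('top'); C=cloud('top',d); hsv=cv2.cvtColor(p,cv2.COLOR_BGR2HSV)
cv2.imwrite('pics/%s.png'%sys.argv[1],cv2.resize(p[230:360,190:370],None,fx=4,fy=4,interpolation=cv2.INTER_CUBIC))
p2,d2=snap('side'); cv2.imwrite('pics/s%s.png'%sys.argv[1],cv2.resize(p2[180:310,180:340],None,fx=4,fy=4,interpolation=cv2.INTER_CUBIC))
b=np.array([.163,.987]);a=np.array([.987,-.163]);O=np.array([.5097,.0553])
for n,p_,C_ in(('top',p,C),('side',p2,cloud('side',d2))):
    P=C_[(abs(C_[...,2]-.072)<.006)&(cv2.cvtColor(p_,cv2.COLOR_BGR2HSV)[...,1]>90)]
    q=P[:,:2]-O; x,y=q@a,q@b; k=(abs(x)<.043)&(abs(y)<.15); x,y=x[k],y[k]
    print(n,k.sum(),'x',np.percentile(x,[1,99]).round(4),'y',np.percentile(y,[.5,99.5]).round(4), cv2.minAreaRect(np.c_[x,y].astype(np.float32)*1000))
o=get_obs(); print(o['clock'],o['tool_pos'],o['force'])
E
python3 m.py c4
```

```text
top 1418 x [-0.0196  0.0391] y [-0.0099  0.0878] ((2.4457130432128906, 30.103593826293945), (74.44090270996094, 116.68434143066406), 0.197292298078537)
side 810 x [-0.0185  0.04  ] y [-0.0138  0.118 ] ((10.462749481201172, 53.23737716674805), (60.16353988647461, 135.95018005371094), 0.014064524322748184)
11.75 [0.5339714  0.16356147 0.06701647] [-0.36338133 -0.81238273 -0.11951552]
```

View pics/c4.png

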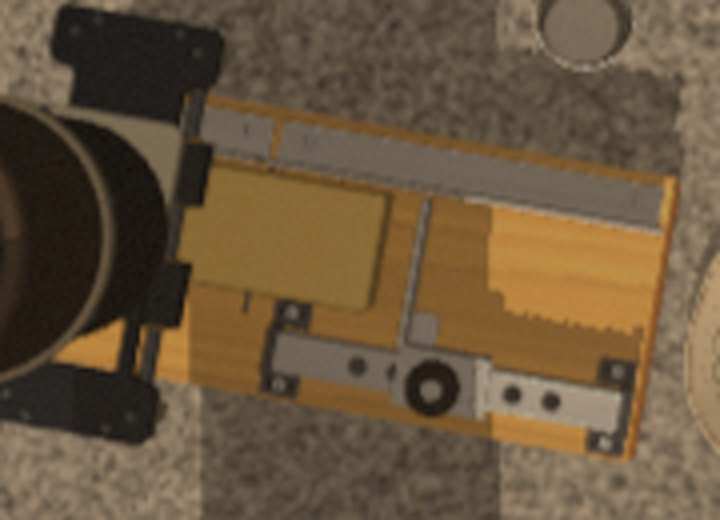

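c4: cheese front edge runs (390,195)–(370,305) and the plate (427,200)–(405,345), so the gap is about 16 mm. The cheese is square, and the knob hasn't moved.

>>> play_rows([
  [-0.0005, -0.003, 0, 0, 0, 0],
  [-0.0005, -0.003, 0, 0, 0, 0],
  [-0.0005, -0.003, 0, 0, 0, 0],
  [-0.0005, -0.003, 0, 0, 0, 0],
  [0, 0, 0, 0, 0, 0],
])

```text
clock: 12.25
tool_pos: [0.5325, 0.1544, 0.067]
orientation: [180.0, -0.0, -99.4]
force: [-0.5, 0.5, 0.3]
opening: 0.0198
gripper_force: 0.0
```

>>> play_rows([
  [-0.0002, -0.001, 0, 0, 0, 0],
  [-0.0002, -0.001, 0, 0, 0, 0],
  [-0.0002, -0.001, 0, 0, 0, 0],
  [0, 0, 0, 0, 0, 0],
])

```text
clock: 12.65
tool_pos: [0.5322, 0.1524, 0.067]
orientation: [180.0, -0.0, -99.4]
force: [0.4, 0.7, -0.0]
opening: 0.0198
gripper_force: 0.4
```

>>> play_rows([
  [-0.0001, -0.0007, 0, 0, 0, 0],
  [-0.0001, -0.0007, 0, 0, 0, 0],
  [-0.0001, -0.0007, 0, 0, 0, 0],
  [-0.0001, -0.0007, 0, 0, 0, 0],
])

```text
clock: 13.05
tool_pos: [0.5319, 0.1502, 0.0671]
orientation: [180.0, -0.0, -99.4]
force: [-0.1, 0.8, -0.5]
opening: 0.0194
gripper_force: 0.6
```

>>> play_rows([
  [-0.0001, -0.0007, 0, 0, 0, 0],
  [-0.0001, -0.0007, 0, 0, 0, 0],
])

```text
clock: 13.25
tool_pos: [0.5318, 0.1491, 0.0671]
orientation: [180.0, -0.0, -99.4]
force: [0.1, 1.5, 0.0]
opening: 0.0197
gripper_force: 0.6
```

>>> play_rows([
  [-0.0001, -0.0007, 0, 0, 0, 0],
  [-0.0001, -0.0007, 0, 0, 0, 0],
])

```text
clock: 13.45
tool_pos: [0.5316, 0.148, 0.0671]
orientation: [180.0, -0.0, -99.4]
force: [0.0, 1.5, -0.1]
opening: 0.0197
gripper_force: 0.6
```

>>> play_rows([
  [-0.0001, -0.0007, 0, 0, 0, 0],
  [-0.0001, -0.0007, 0, 0, 0, 0],
])

```text
clock: 13.65
tool_pos: [0.5316, 0.1471, 0.0671]
orientation: [-180.0, 0.0, -99.4]
force: [-0.4, 4.5, 0.1]
opening: 0.0195
gripper_force: 2.1
```

```bash
python3 m.py c5
```

```text
top 1395 x [-0.0195  0.0392] y [-0.0269  0.0693] ((9.850862503051758, 21.06291389465332), (98.1551742553711, 60.42434310913086), 89.58671569824219)
side 822 x [-0.018   0.0401] y [-0.0296  0.1017] ((10.346511840820312, 36.04420852661133), (61.590816497802734, 138.1043701171875), 1.1492890119552612)
13.75 [0.53158756 0.1471407  0.06713753] [-0.70151119  3.50883486 -1.5238539 ]
```

View pics/c5.png

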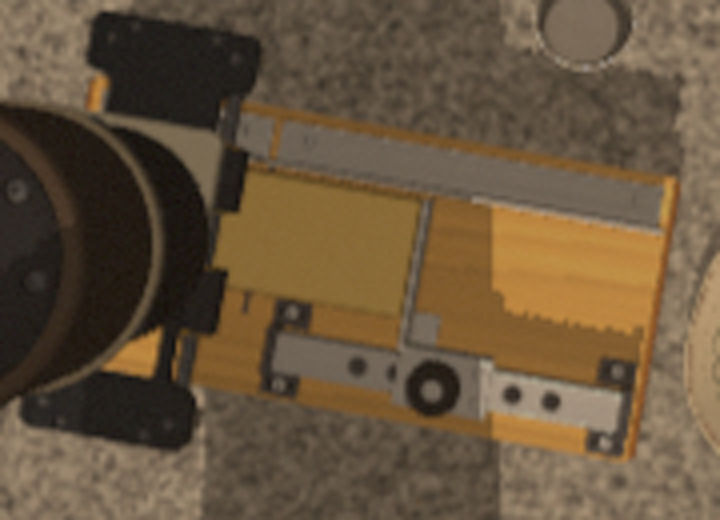

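c5: the cheese end lies along the plate, (425,200)–(405,315), and the knob is still at (432,388). The force rose to about 4 N. One more gentle press, then back off.

>>> play_rows([
  [-0.0001, -0.0006, 0, 0, 0, 0],
  [0, 0, 0, 0, 0, 0],
  [0, 0, 0, 0, 0, 0],
  [0, 0, 0, 0, 0, 0],
])

```text
clock: 14.15
tool_pos: [0.5316, 0.147, 0.0672]
orientation: [-180.0, 0.1, -99.4]
force: [-1.2, 4.8, -1.2]
opening: 0.02
gripper_force: 2.5
```

>>> play_rows([
  [0.0005, 0.003, 0, 0, 0, 0],
  [0.002, 0.012, 0, 0, 0, 0],
  [0.003, 0.02, 0, 0, 0, 0],
  [0.003, 0.02, 0, 0, 0, 0],
  [0, 0, 0.05, 0, 0, 0],
  [0, 0, 0.05, 0, 0, 0],
  [0, 0, 0.05, 0, 0, 0],
  [0, 0.05, 0, 0, 0, 0],
  [0, 0, 0, 0, 0, 0],
  [0, 0, 0, 0, 0, 0],
])

```text
clock: 15.15
tool_pos: [0.538, 0.2321, 0.187]
orientation: [180.0, -0.0, -99.3]
force: [0.4, -1.3, -0.5]
opening: 0.0197
gripper_force: 0.0
```

```bash
python3 m.py c6; python3 - <<'E'
from h import *
C=cloud('top',np.load('top.npz')['d']); print(np.median(C[322:336,294:302,2]))
E
```

```text
top 1657 x [-0.0196  0.0392] y [-0.0271  0.0823] ((3.6077919006347656, 27.361202239990234), (110.7932357788086, 72.44361114501953), 89.89999389648438)
side 804 x [-0.0182  0.0401] y [-0.0292  0.0821] ((10.53693962097168, 27.224822998046875), (60.90951156616211, 114.50251770019531), 0.4211158752441406)
15.25 [0.53779904 0.2306707  0.18646761] [ 1.06691029  0.57746254 -0.31523852]
0.09615837274819805
```

View pics/c6.png

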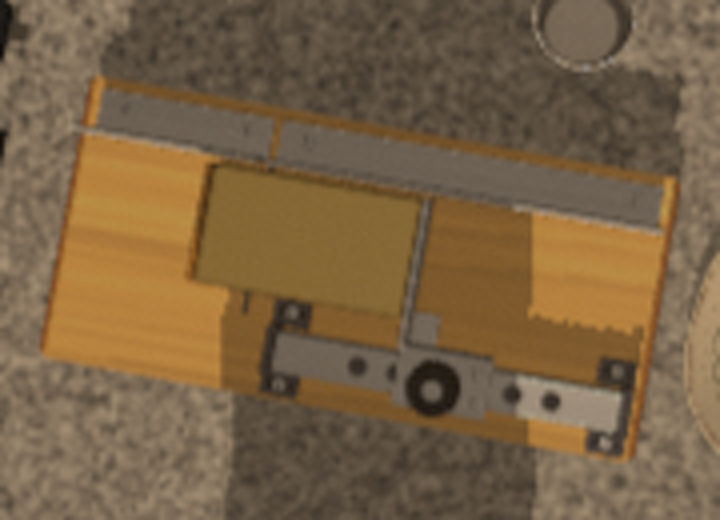

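c6: the cheese lies square with no gap against the plate at about (415,255). The knob is home at (432,388), top at z ≈ 0.096, and the gripper is clear.

```bash
python3 -c "
from plant import *
print(close_job())"
```

```text
the job is handed in; nothing more can be done
None
```

The job is handed in, with no verdict returned: by the last picture and force readings, the pin is home in hole 3, the cheese lies square and flush against the stop (pressed with about 5 N), and the gripper is clear; the robot never went near the dish, cup or spice jar.

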